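# Roll-test two salvaged capacitor cans and sort them

### The job

Check the two salvaged capacitor cans for roundness, one after the other: hold a can crosswise on the ramp's start line, let it go there without pushing, and wait until it lies still. Lay a can that rolls down to the stop flat in the rectangular tray, without dropping it; a can that stays put is squashed and goes in the round tin. Bin the first can before testing the second, and leave everything else on the bench where it is.

Things in the scene. Friction and masses are not known exactly. Their poses are not given: they have to be found in the camera images.
- can_a: Dark capacitor can, 50 mm long, 35 mm across, about 60 g, lying in a cradle; origin at its centre, x along it. Of the two cans one is truly round, the other squashed to 29 mm between two opposite flats 20 mm wide, one below and one on top as it lies; otherwise alike, in either cradle. Take it by its width there.
- can_b: Dark capacitor can, 50 mm long, 35 mm across, about 60 g, lying in a cradle; origin at its centre, x along it. The other can. Let go on the ramp, the round one rolls to the stop within about 1 s; the squashed one stays where it was put, give or take a few mm.
- cradle_1: Fixed grey cradle for one can lying down. Origin at the centre of its underside on the bench; x along the can. Floor 4 mm thick, 31 mm wide, with 3 mm lips; cheeks 32 mm high 3 to 7 mm off each end of the can, so the can is taken across its 35 mm width, where both sides are open down to the bench.
- cradle_2: The second cradle, the same as the first.
- ramp: Fixed aluminium ramp, 270 mm long, 160 mm wide, sloping 10 degrees downhill along its +y; x lies level across it. Origin at the centre of its footprint on the bench; the surface is 31 mm above it there, 54 mm at the top edge, 8 mm at the low edge. No side walls.
- ramp_start (a point): The start point: where the centre of a round can lies when it rests crosswise on the black start line, 85 mm uphill of the ramp's middle (17.5 mm off the surface; 14.5 mm for the squashed can). Axes as the ramp's.
- ramp_foot (a point): Where the centre of a round can lies when it rests against the stop, in the middle of the ramp's foot. The stop is 100 mm wide, 26 mm high, square to the surface, its face 119 mm downhill of the ramp's origin; a can lying against it can be taken only by its two ends (50 mm).
- ramp_mid (a point): Point 17.5 mm above the middle of the slope, 10 mm downhill of the ramp's origin.
- tray: Fixed grey rectangular tray, for round cans: 110 (x) x 170 (y) x 20 mm high, walls and floor 4 mm. Origin at the centre of its underside on the bench. A round can lying in it has its centre 21.5 mm above the bench.
- tin: Fixed round steel tin, for squashed cans: 144 mm across, 42 mm high, wall 3 mm, floor 4 mm. Origin at the centre of its underside on the bench. Tray and tin may stand either way round.
- heatsink: Bystander, not to be disturbed: finned aluminium heat sink 50 x 45 x 30 (mm); origin at its underside.
- solder_reel: Bystander, not to be disturbed: grey reel, 60 across, 36 high (mm); origin at its underside.
- flux_bottle: Bystander, not to be disturbed: small clear bottle, 34 across, 85 high (mm); origin at its underside.
- screwdriver: Bystander, not to be disturbed: screwdriver 180 long (mm); origin at its underside.
- transformer: Bystander, not to be disturbed: small black transformer 36 x 40 x 34 (mm); origin at its underside.
- film_block: Bystander, not to be disturbed: white block-shaped part 32 x 14 x 24 (mm); origin at its underside.
- screw_cup: Bystander, not to be disturbed: white open cup, 56 across, 30 high (mm); origin at its underside.
Things that resemble listed ones, but are neither listed nor needed, are in the scene too. Leave any blue, green or yellow look-alike of the can_b alone.

How it is judged:
By the outcome, as a careful person would: the job done as asked, in the order asked, and still so for the second after the job is handed in, with the robot touching nothing.
It also fails if it takes over 72 s, if anything falls off the work surface, if the arm or the gripper's body presses on something with over 40 N, if the wrist force passes 120 N, or if a joint passes its speed limit or range.

### The arm

A 7-joint arm with a two-finger parallel gripper is mounted at the origin on the work surface. World frame = base frame: x ahead of the robot, y to its left, z up, the work surface at z = 0. Lengths are in m, angles in rad, forces in N, time in s.
With the tool pointing down it reaches from about 0.4 to 0.9 m from the base axis. Payload 5.5 kg.
Tool frame: the origin (TCP) lies midway between the tips of the shut fingers; the grasp point (between the pads) lies 19 mm behind it (manip.grip_depth is the distance from the TCP to the grasp point, in m); z points along the fingers, x is the direction in which the jaws open and shut, and the axes are right-handed (so a half turn about z gives the same grasp; the last joint's range is limited). The gripper opens to 92 mm and grips with 3 to 60 N. Pads are 19 mm wide; open, the fingers measure 130 mm over their backs; the gripper's body (75 mm by 190 mm) begins 47 mm behind the grasp point.
Start: joints at [0.263, 0.501, -0.427, 1.55, 0.221, 1.138, -0.21], TCP at [0.65, 0, 0.227] pointing down, gripper open.
Joint ranges: [-2.88, 2.88], [-0.31, 2.03], [-1.54, 1.56], [0.2, 2.42], [-1.41, 4.55], [0.19, 2.02], [-2.57, 2.57]. Speed limits (rad/s): [2.57, 2.57, 3.14, 3.14, 3.14, 3.14, 3.14].

### API

Orientations are given as a unit quaternion [x, y, z, w].
In Python, from bench import manip, effector, viewer gives the robot as it stands. Calls block until the motion is done:
- manip.move_pose(position, orientation): joint-space move of the TCP to a pose.
- manip.servo_line(position, ori=None, vel=0.15): straight line of the TCP; ori=None keeps the orientation; vel is the mean speed in m/s.
- manip.movej(angles): joint-space move.
- effector.open_jaws() and effector.close(f_grip=None): open the fingers fully, or close them until they stop; f_grip is the grip in N (None keeps the last).
- manip.sleep(seconds).
- manip.solve_ik(position, orientation): joint angles nearest the present ones, or None.
- viewer.get_image(name): name is "scene" or "side" or "wrist"; returns the picture (480x640x3 uint8, red, green, blue); there is no depth.
- viewer.get_calibration(name): a dict with "vfov" (degrees; the focal length in pixels is half the picture's height over the tangent of half this angle, whatever the lens; pixels are square), "cx", "cy" (the principal point, pixels), "eye" and "attitude" of the camera in the world. Camera axes: x right, y down, z forward; pixel columns grow to the right and rows downward; lengths in m; the calibration is good to about 2 mm. A picture is of the moment at which its call begins: read the wrist's pose just before it. get_calibration takes no time and is no camera call; for the wrist camera it gives the pose at the moment of the call.
A pose or a line that the arm cannot do raises manip.PlanningError and nothing moves.
- manip.hand_in(): hands the job in, once; it reports no verdict.
Readings, each from a call of its own:
- manip.current_clock(): time.
- manip.current_q(): joint angles.
- manip.current_joint_velocities(): joint speeds.
- manip.current_tau(): joint torques, N m.
- manip.current_tool_pos(): TCP position.
- manip.current_tcp_rot(): TCP orientation.
- manip.current_force(): force on the tool from outside, world axes, zero at the start.
- manip.current_wrist_torque(): the same for the moment, N m.
- manip.current_finger_gap(): finger opening in m.
Only numpy, scipy, OpenCV 4.12 (cv2) and the standard library are available. Lean on these libraries where they do the work, as an engineer would, in place of code of your own. Each camera call takes 0.05 s, during which the arm holds its last target. There are 200 camera calls.

## Working session

There is one attempt and no reset: what is moved stays moved. The work goes in short steps, each a Python script; the robot and the scene stay as the last script left them, time stands still between calls to the robot, and variables do not carry over. Pictures are saved under pics/ and viewed, about 8 in all and at most 12, crops included, and the job is handed in when it is done.

```bash
ls; mkdir -p pics
cat > h.py <<'E'
import numpy as np, cv2
from scipy.spatial.transform import Rotation as R
from bench import manip, effector, viewer
def save(name,f,crop=None,s=1):
    im=viewer.get_image(name)[:,:,::-1]
    if crop: x0,y0,x1,y1=crop; im=im[y0:y1,x0:x1]
    cv2.imwrite('pics/'+f,cv2.resize(im,None,fx=s,fy=s,interpolation=cv2.INTER_CUBIC))
def rot(a):
    a=np.array(a,float)
    return a if a.shape==(3,3) else R.from_quat(a).as_matrix()
def pt(c,u,v,z):
    f=240/np.tan(np.radians(c['vfov'])/2)
    d=rot(c['attitude'])@np.array([(u-c['cx'])/f,(v-c['cy'])/f,1]); e=np.array(c['eye'])
    return e+d*(z-e[2])/d[2]
def proj(c,p):
    f=240/np.tan(np.radians(c['vfov'])/2)
    q=rot(c['attitude']).T@(np.array(p)-c['eye']); return q[:2]/q[2]*f+[c['cx'],c['cy']]
def down(yaw): # jaw axis at yaw, tool down
    return R.from_matrix(np.array([[np.cos(yaw),np.sin(yaw),0],[np.sin(yaw),-np.cos(yaw),0],[0,0,-1]]).T.T).as_quat()
E
python3 - <<'E'
from h import *
for n in ('scene','side','wrist'):
    print(n,viewer.get_calibration(n)); save(n,n+'0.png')
print(manip.current_tcp_rot(),manip.current_clock(),manip.grip_depth)
E
```

```text
pics
scene {'vfov': 43.96734624097718, 'cx': 326.309125702708, 'cy': 251.97339525401725, 'eye': array([1.43818498, 0.0395713 , 1.16622905]), 'attitude': array([ 0.63922375,  0.69347637, -0.24377656, -0.22595688])}
side {'vfov': 46.50407577327216, 'cx': 321.43518924520924, 'cy': 242.91870837576354, 'eye': array([ 0.4792883 , -1.30888022,  0.7727444 ]), 'attitude': array([ 0.86279053, -0.02853132,  0.01635944, -0.50449067])}
wrist {'vfov': 70.94394848839468, 'cx': 316.0729905291749, 'cy': 239.42746626628215, 'eye': array([0.65071882, 0.07204699, 0.38368435]), 'attitude': array([ 9.90961051e-01, -1.59002686e-04, -1.07019786e-03,  1.34145534e-01])}
[ 9.99999713e-01  3.35556957e-05 -7.56775539e-04 -1.74478623e-05] 0.15 0.0188
```

View pics/scene0.png

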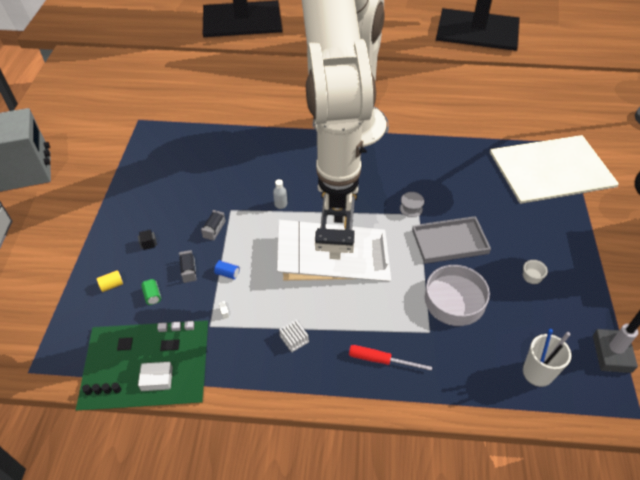

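View pics/side0.png

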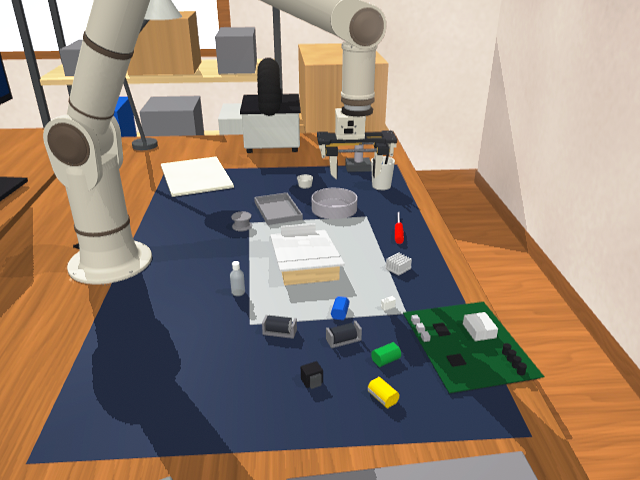

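Scene: cradles near (213,225) and (188,266), ramp with start line at about x=299 and its stop at x=382, tray (451,239), tin (457,295). The side view agrees. I'll get rough positions, then look from close up.

Run:
```python
from h import *
s=viewer.get_calibration('scene'); d=viewer.get_calibration('side')
for n,u,v,z in [('c1',213,225,.02),('c2',188,266,.02),('linetop',299,222,.045),('linebot',299,275,.045),('stop',382,250,.03),('tray1',413,239,.02),('tray2',478,219,.02),('tray3',489,241,.02),('tray4',422,261,.02),('tinL',426,291,.042),('tinR',489,291,.042),('blue',227,269,.017)]:
    print(n,pt(s,u,v,z).round(3))
for n,u,v,z in [('c1',280,325,.02),('c2',344,333,.02),('tin',334,200,.04),('tray',278,208,.02)]: print(n,pt(d,u,v,z).round(3))
q=down(0); print(q)
c=viewer.get_calibration('wrist')
# move wrist over cradles
p=np.array([0.57,-0.36,0.27]); manip.move_pose(p,q)
c=viewer.get_calibration('wrist');np.save('wc1.npy',c,allow_pickle=True); save('wrist','w1.png'); print(c['eye'],c['attitude'],manip.current_clock())
p=np.array([0.62,-0.05,0.30]); manip.move_pose(p,q)
c=viewer.get_calibration('wrist');np.save('wc2.npy',c,allow_pickle=True); save('wrist','w2.png'); print(c['eye'],manip.current_clock())
```

```text
c1 [ 0.454 -0.33   0.02 ]
c2 [ 0.59  -0.364  0.02 ]
linetop [ 0.447 -0.108  0.045]
linebot [ 0.613 -0.09   0.045]
stop [0.509 0.104 0.03 ]
tray1 [0.459 0.181 0.02 ]
tray2 [0.377 0.35  0.02 ]
tray3 [0.45  0.372 0.02 ]
tray4 [0.528 0.203 0.02 ]
tinL [0.632 0.207 0.042]
tinR [0.621 0.352 0.042]
blue [ 0.589 -0.269  0.017]
c1 [ 0.453 -0.332  0.02 ]
c2 [ 0.589 -0.369  0.02 ]
tin [0.621 0.258 0.04 ]
tray [0.447 0.254 0.02 ]
[1. 0. 0. 0.]
[ 0.57195067 -0.28566128  0.42790298] [9.91056493e-01 1.17179247e-03 2.58033880e-04 1.33437578e-01] 1.5917
[0.62128973 0.02000381 0.45748304] 2.8417
```

View pics/w1.png

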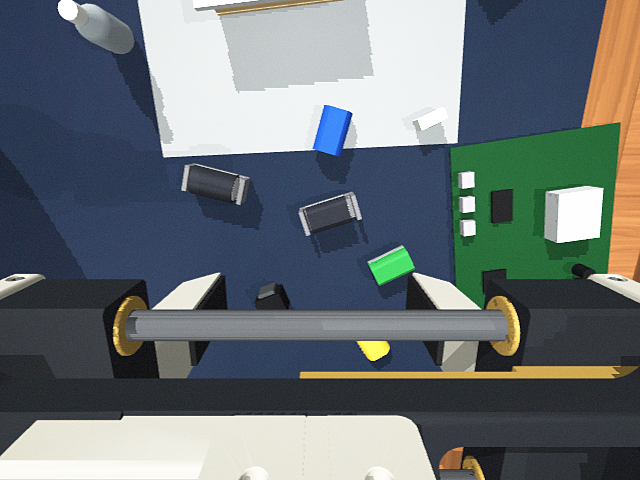

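View pics/w2.png

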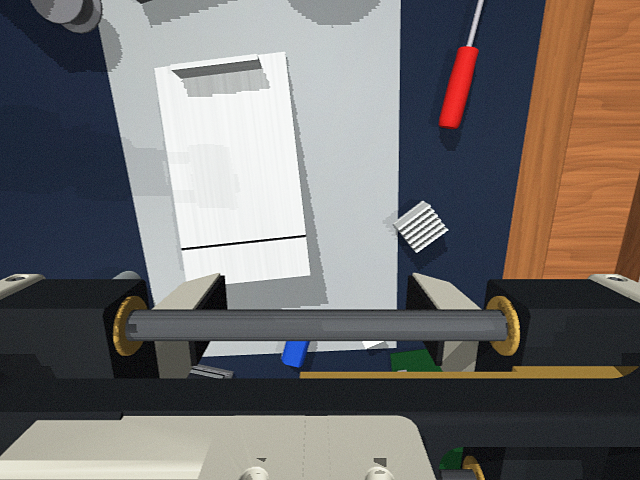

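w1: cradle_1 at (215,184), cradle_2 at (330,214), both holding dark cans. w2: the ramp, with the line from (181,249) to (306,236), the low edge from (156,68) to (286,53) and the top edge from (188,287) to (310,275). Next, an enlarged crop of the cradles.

Run:
```python
from h import *
im=cv2.imread('pics/w1.png')
a=cv2.resize(im[150:250,170:370],None,fx=4,fy=4,interpolation=cv2.INTER_CUBIC); cv2.imwrite('pics/w1c.png',a)
c=np.load('wc2.npy',allow_pickle=True).item()
P=lambda u,v,z:pt(c,u,v,z)
l1,l2=P(181,249,.0458),P(306,236,.0458); f1,f2=P(156,68,.008),P(286,53,.008); t1,t2=P(188,287,.054),P(310,275,.054)
for n,a,b in (('line',l1,l2),('foot',f1,f2),('top',t1,t2)): print(n,a.round(4),b.round(4),np.linalg.norm(b-a).round(4),'mid',((a+b)/2).round(4),'ang',np.degrees(np.arctan2(b[1]-a[1],b[0]-a[0])).round(2))
```

```text
line [ 0.4478 -0.1063  0.0458] [ 0.6079 -0.0896  0.0458] 0.1609 mid [ 0.5279 -0.098   0.0458] ang 5.97
foot [0.4269 0.1119 0.008 ] [0.5852 0.1277 0.008 ] 0.1591 mid [0.506  0.1198 0.008 ] ang 5.72
top [ 0.4547 -0.1553  0.054 ] [ 0.6127 -0.1391  0.054 ] 0.1589 mid [ 0.5337 -0.1472  0.054 ] ang 5.83
```

View pics/w1c.png

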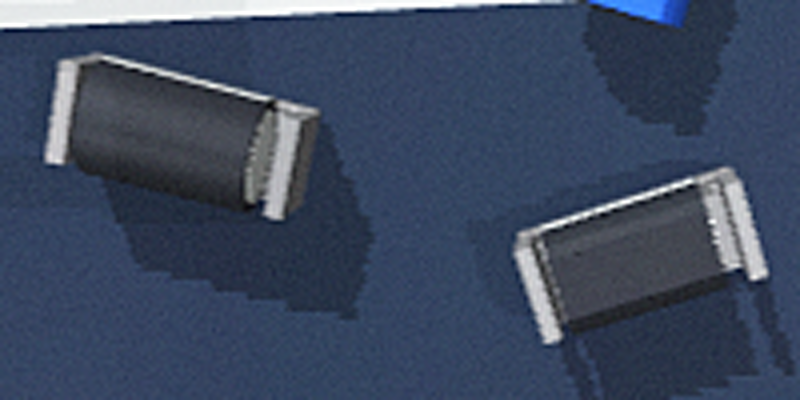

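The crop shows cradle_1's cheek tops centred at crop (62,111) and (282,164), and cradle_2's at (540,290) and (747,228). The can in cradle_2 looks flat on top. Ramp sizes check out (159 mm wide against 160). Next I compute the cradle poses and plan the grasps.

```bash
cat >> h.py <<'E'
def tool(yaw,tilt=0): # jaw x axis at yaw; tilt = lean of the tool back axis about horizontal ramp x (rad), ramp normal tilts to +y
    x=np.array([np.cos(yaw),np.sin(yaw),0]); z=np.array([0,0,-1.]); m=np.array([x,np.cross(z,x),z]).T
    rx=np.array([np.cos(RY),np.sin(RY),0])
    return R.from_matrix(R.from_rotvec(-tilt*rx).as_matrix()@m).as_quat()
RY=np.radians(5.85); T10=np.radians(10)
O=np.array([.5203,-.0139,.031])
RX=np.array([np.cos(RY),np.sin(RY),0]); DS=np.array([-np.sin(RY)*np.cos(T10),np.cos(RY)*np.cos(T10),-np.sin(T10)]); N=np.cross(RX,DS)
C=np.cos
def ramp(s,h,x=0): return O+RX*x+DS*s+N*h
E
python3 - <<'E'
from h import *
c=np.load('wc1.npy',allow_pickle=True).item(); s=viewer.get_calibration('scene')
g=lambda u,v:pt(c,170+u/4,150+v/4,.032)
out=[]
for a,b in (((62,111),(282,164)),((540,290),(747,228))):
    A,B=g(*a),g(*b); m=(A+B)/2; y=np.arctan2(B[1]-A[1],B[0]-A[0]); out.append([m[0],m[1],y])
    print('cradle',m.round(4),'yaw',np.degrees(y).round(2),'len',np.linalg.norm(B-A).round(4))
np.save('cr.npy',out); print(N,ramp(-85,0)if 0 else ramp(-.085,0))
# crosscheck blue, bottle
print('blue',pt(c,332,130,.0175),'bottle',pt(s,281,205,.0),'film',pt(c,430,120,.012))
for x,y,a in out:
  for k in (1,-1):
    q=manip.solve_ik([x,y,.009],down(a+k*np.pi/2)); print(k,None if q is None else np.round(q,2))
for yaw,t in ((RY,T10),(RY+np.pi,T10),(RY+np.pi/2,T10),(RY-np.pi/2,T10)):
  o=tool(yaw,t); print(R.from_quat(o).as_matrix()[:,2].round(3)); q=manip.solve_ik(ramp(-.085,.005),o); print(None if q is None else np.round(q,2))
  q=manip.solve_ik(ramp(.1,.005),o); print(None if q is None else np.round(q,2))
E
```

```text
cradle [ 0.4521 -0.328   0.032 ] yaw -13.57 len 0.0648
cradle [ 0.5897 -0.3637  0.032 ] yaw 17.12 len 0.0644
[-0.017699    0.17274384  0.98480775] [ 0.52883196 -0.09717272  0.0457601 ]
blue [ 0.59046371 -0.26653711  0.0175    ] bottle [ 0.3508875  -0.16861643  0.        ] film [ 0.70491308 -0.25489569  0.012     ]
1 [ 0.96  0.67 -0.49  1.91  0.48  0.68  1.51]
-1 [ 0.61  0.61 -0.04  1.92  0.04  0.61 -1.27]
1 [ 0.93  0.89 -0.63  1.55  0.62  0.91  1.95]
-1 [ 0.6   0.79 -0.12  1.56  0.12  0.8  -0.85]
[ 0.018 -0.173 -0.985]
[ 0.28  0.53 -0.32  2.    0.54  0.7  -0.33]
[-0.04  0.6  -0.37  2.    0.59  0.71 -0.73]
[ 0.018 -0.173 -0.985]
[-0.89  1.1   1.35  2.03 -1.13  1.03 -2.07]
[ 0.58  1.11 -1.31  1.98  1.29  1.33  1.95]
[ 0.018 -0.173 -0.985]
[ 0.49  0.58 -0.59  1.99  0.73  0.78  1.09]
[ 0.15  0.65 -0.61  1.99  0.77  0.8   0.7 ]
[ 0.018 -0.173 -0.985]
[ 0.09  0.51 -0.09  2.    0.37  0.65 -1.76]
[-0.23  0.57 -0.13  2.    0.4   0.65 -2.14]
```

Run:
```python
from h import *
cr=np.load('cr.npy'); x,y,a=cr[0]
o=down(a-np.pi/2)
manip.move_pose([x,y,.12],o); manip.servo_line([x,y,.009],vel=.12)
print('F',np.round(manip.current_force(),2),np.round(manip.current_tool_pos(),4))
effector.close(f_grip=15); print('gap',manip.current_finger_gap())
manip.servo_line([x,y,.09],vel=.15); print('gap',manip.current_finger_gap(),manip.current_clock())
b=np.array([.43,-.435])
manip.servo_line([*b,.09],vel=.2); manip.servo_line([*b,.0058],vel=.1)
print('F',np.round(manip.current_force(),2))
effector.open_jaws(); manip.servo_line([*b,.10],vel=.15)
manip.move_pose([b[0],b[1]-.04,.16],down(a))
c=viewer.get_calibration('wrist'); np.save('wc3.npy',c,allow_pickle=True); save('wrist','w3.png'); print(proj(c,[*b,.0175]),manip.current_clock())
```

```text
F [ 0.16  0.72 -0.05] [ 0.4527 -0.3283  0.0097]
gap 0.0348887123243463
gap 0.03456212950080494 6.925
F [ 0.1   0.77 -1.04]
[305.20624931 186.49213361] 11.775
```

View pics/w3.png

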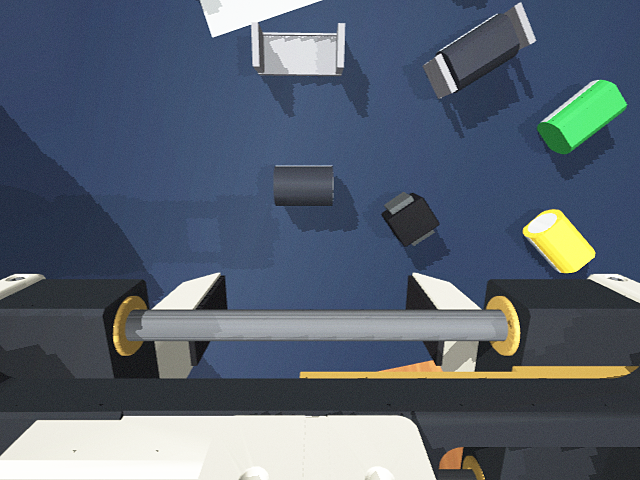

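The can lies at (304,186), where I put it. The transformer's near corner (383,215) is close to where the right-hand finger would go, so I descend 9 mm to the left and let the closing jaws centre the can.

Run:
```python
from h import *
a=np.load('cr.npy')[0][2]; b=np.array([.43,-.435])-.009*np.array([np.cos(a),np.sin(a)]); o=down(a)
manip.move_pose([*b,.10],o); manip.servo_line([*b,.008],vel=.12)
effector.close(f_grip=15); print('gap',manip.current_finger_gap(),np.round(manip.current_force(),2))
z0=manip.current_tool_pos()[2]; manip.servo_line([*b,.13],vel=.2); print('gap',manip.current_finger_gap(),z0)
o=tool(RY,T10)
manip.move_pose(ramp(-.085,.07),o)
h=z0+.0008
manip.servo_line(ramp(-.085,h),vel=.08); print('F',np.round(manip.current_force(),2),'err',np.round(manip.current_tool_pos()-ramp(-.085,h),4))
save('scene','rel.png',(230,180,430,300),4)
np.save('h0.npy',h); print(manip.current_clock(),manip.current_finger_gap())
```

```text
gap 0.05015221049975489 [0.49 0.53 1.45]
gap 0.049900981140963904 0.008150904476566023
F [ 0.18 -0.05 -1.11] err [ 0.0001  0.0002 -0.0003]
16.925 0.049937220340452046
```

View pics/rel.png

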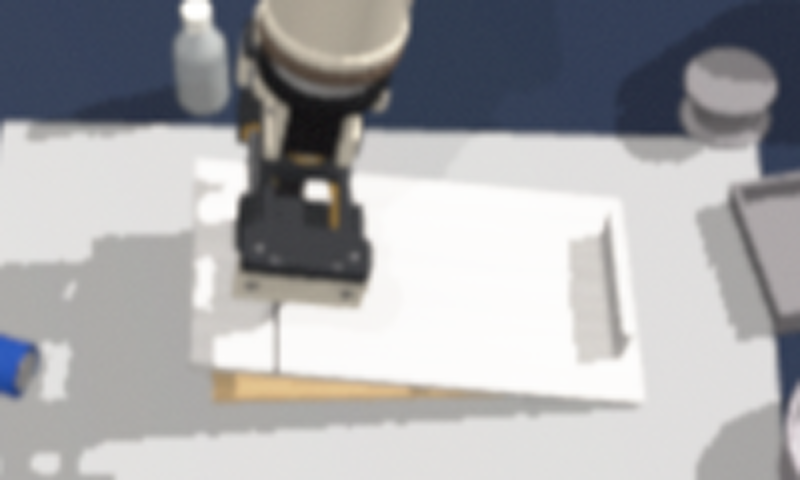

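The gripper is over the start line (crop 277,330) and aligned with it. Now I lower to light contact and release.

Run:
```python
from h import *
h=float(np.load('h0.npy')); f0=manip.current_force()
for k in range(5):
    manip.servo_line(ramp(-.085,h-.0005*(k+1)),vel=.02); df=(manip.current_force()-f0)@N; print(round(df,2))
    if df>.6: break
effector.open_jaws(); t=manip.current_clock()
manip.sleep(1.2); manip.servo_line(ramp(-.085,.10),vel=.25)
q=tool(RY,0); manip.move_pose([.55,-.02,.32],q); 
c=viewer.get_calibration('wrist'); np.save('wc4.npy',c,allow_pickle=True); save('wrist','w4.png')
print('start',proj(c,ramp(-.085,.0175)),'foot',proj(c,ramp(.119-.0175,.0175)),manip.current_clock())
```

```text
0.6
start [294.56934582 260.88962957] foot [293.51825199 112.3712359 ] 20.5583
```

View pics/w4.png

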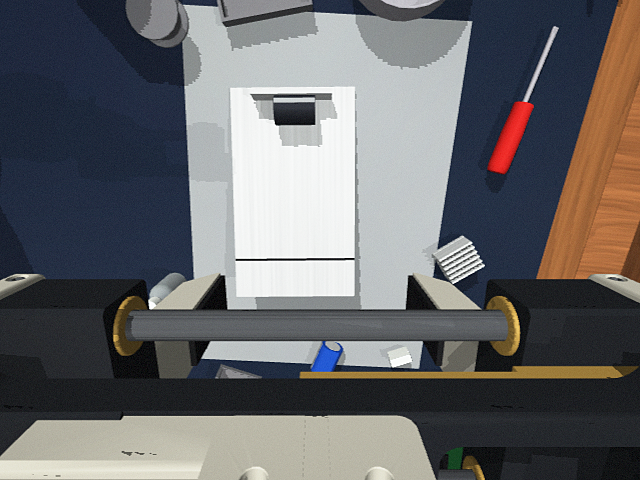

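The can rolled to the stop and lies square at (294,110), with (293,112) expected, so it is round. I pick it up by its ends and look at the bins.

Run:
```python
from h import *
o=tool(RY,T10); s=.119-.0175
manip.move_pose(ramp(s,.08),o); manip.servo_line(ramp(s,.006),vel=.12)
effector.close(f_grip=15); print('gap',manip.current_finger_gap(),np.round(manip.current_force(),2))
manip.servo_line(ramp(s-.003,.09),vel=.15); print('gap',manip.current_finger_gap())
manip.move_pose([.53,.12,.30],tool(0,0))
c=viewer.get_calibration('wrist'); np.save('wc5.npy',c,allow_pickle=True); save('wrist','w5.png',(60,0,560,300),1.6);print(manip.current_clock())
```

```text
gap 0.0500871591650573 [ 0.64 -0.22  1.14]
gap 0.04962561016308724
24.6583
```

View pics/w5.png

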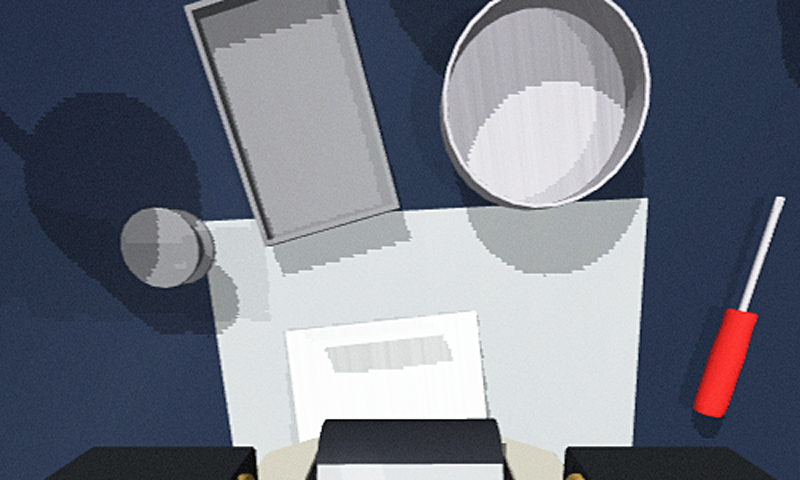

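Tray rim corners in the crop: (268,244), (400,209) and (186,8). Tin rim: left (441,105), right (649,85), bottom (540,207).

Run:
```python
from h import *
c=np.load('wc5.npy',allow_pickle=True).item()
g=lambda u,v,z:pt(c,60+u/1.6,v/1.6,z)[:2]
n=np.linalg.norm
A,B,D,E=g(268,244,.02),g(400,209,.02),g(186,8,.02),g(345,0,.02)
print(A,B,D,'short',n(B-A),'long',n(D-A)); ctr=(B+D)/2; ax=(D-A)/n(D-A); yaw=np.arctan2(ax[1],ax[0]); print('tray',ctr,np.degrees(yaw), 'short dir',np.degrees(np.arctan2(*(B-A)[::-1])))
L,Rr,Bt=g(441,105,.042),g(649,85,.042),g(540,207,.042); print('tin',L,Rr,Bt,n(Rr-L),(L+Rr)/2, Bt+[0,.072])
for k in (0,np.pi):
    q=manip.solve_ik([*ctr,.01],down(yaw+k)); print(None if q is None else np.round(q,2))
np.save('tray.npy',[*ctr,yaw])
```

```text
[0.41788528 0.18367682] [0.52147984 0.20968125] [0.37157691 0.34463802] short 0.1068085350652237 long 0.1674902259715482
tray [0.44652837 0.27715964] 106.05047209459319 short dir 14.0913019967132
tin [0.55090176 0.27773693] [0.69414128 0.29001261] [0.62412058 0.21003402] 0.1437645651830638 [0.62252152 0.28387477] [0.62412058 0.28203402]
[ 0.07  0.77 -0.87  1.98  0.84  0.8   0.55]
[-0.26  0.61 -0.43  1.99  0.42  0.62 -2.26]
```

Run:
```python
from h import *
x,y,_=np.load('tray.npy'); o=down(np.radians(105)); 
manip.move_pose([x,y,.12],o); print('gap',manip.current_finger_gap()); manip.servo_line([x,y,.014],vel=.12)
f0=manip.current_force()
for z in np.arange(.0125,.007,-.001):
    manip.servo_line([x,y,z],vel=.03); df=manip.current_force()[2]-f0[2]; print(round(z,4),round(df,2))
    if df>.5: break
effector.open_jaws(); manip.sleep(.3); manip.servo_line([x,y,.15],vel=.2)
# move back and check tray later; go over cradle 2
manip.move_pose([.45,.14,.30],tool(0,0))
save('wrist','w6.png',(60,0,560,300),1.0); print(manip.current_clock())
c=np.load('wc1.npy',allow_pickle=True).item()
print('blue end',pt(c,313,148,.0175),pt(c,335,155,.0175),pt(c,323,154,.005))
x,y,a=np.load('cr.npy')[1]
for s in(1,-1):
  p=np.array([x,y])+.065*np.array([-np.sin(a),np.cos(a)]); print('finger back',p+s*.011*np.array([np.cos(a),np.sin(a)]))
```

```text
gap 0.050026869180036744
0.0125 0.29
0.0115 -0.32
0.0105 -0.54
0.0095 5.69
30.875
blue end [ 0.56842119 -0.28674274  0.0175    ] [ 0.5944296 -0.2946671  0.0175   ] [ 0.58048634 -0.29379527  0.005     ]
finger back [ 0.58108457 -0.29832513]
finger back [ 0.56005993 -0.30480314]
```

View pics/w6.png

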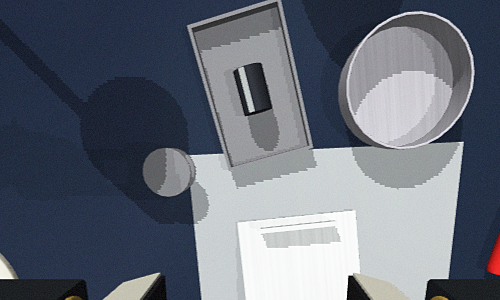

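The round can lies flat in the tray, at (253,88). Now the second can: I approach 3 mm off-centre, away from the blue look-alike.

Run:
```python
from h import *
x,y,a=np.load('cr.npy')[1]; n=np.array([-np.sin(a),np.cos(a)]); p=np.array([x,y])-.003*n
o=down(a-np.pi/2)
manip.move_pose([*p,.12],o); manip.servo_line([*p,.009],vel=.12)
effector.close(f_grip=15); z0=manip.current_tool_pos()[2]; print('gap',manip.current_finger_gap(),z0,np.round(manip.current_force(),2))
manip.servo_line([*p,.13],vel=.15); print('gap',manip.current_finger_gap())
o=tool(RY-np.pi/2,T10); h=z0-.004+.001
manip.move_pose(ramp(-.085,.09),o); manip.servo_line(ramp(-.085,h+.002),vel=.08)
f0=manip.current_force()
for k in range(10):
    hh=h+.0015-.0005*k; manip.servo_line(ramp(-.085,hh),vel=.02); df=(manip.current_force()-f0)@N
    if df>.8: break
print('h',hh,df,'gap',manip.current_finger_gap())
np.save('h2.npy',hh); print(manip.current_clock())
effector.open_jaws(); manip.sleep(.5); manip.servo_line(ramp(-.085,.10),vel=.15)
manip.move_pose([.55,-.02,.32],tool(RY,0)); manip.sleep(.5)
c=viewer.get_calibration('wrist'); save('wrist','w7.png',(180,60,460,360),2)
print('start',(proj(c,ramp(-.085,.0145))-[180,60])*2,manip.current_clock())
```

```text
gap 0.03427918356297156 0.008951807608166946 [-1.38  1.8   1.89]
gap 0.03438248877055673
h 0.007451807608166947 1.4317663735016894 gap 0.03438278810213737
38.4
start [226.58438953 401.35392537] 42.7583
```

View pics/w7.png

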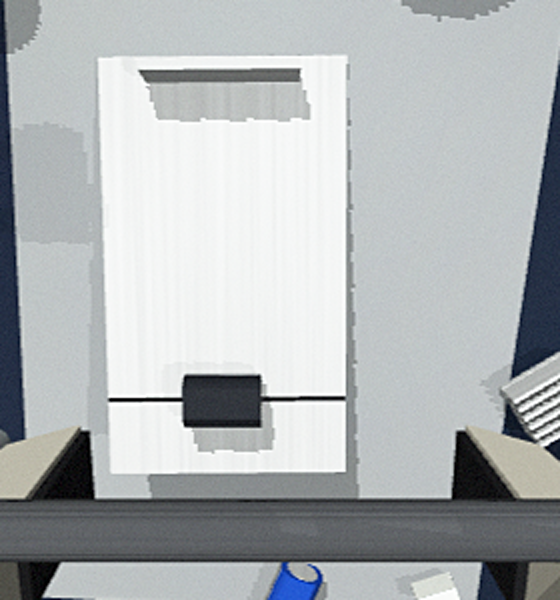

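The can stayed on the line at (222,400), expected (227,401), so it is squashed. It goes in the tin.

Run:
```python
from h import *
o=tool(RY-np.pi/2,T10); h=.0065
manip.move_pose(ramp(-.085,.09),o); manip.servo_line(ramp(-.085,h),vel=.12)
effector.close(f_grip=15); print('gap',manip.current_finger_gap())
manip.servo_line(ramp(-.085,.12),vel=.2); print('gap',manip.current_finger_gap())
t=np.array([.6225,.2822])
def ok(w):
    q=manip.solve_ik([*t,.012],down(w)); return q
for w in (RY-np.pi/2,RY-np.pi/4,RY):
    q=ok(w); print(None if q is None else np.round(q,2))
    if q is not None and abs(q[6])<2.4: break
o=down(w)
manip.move_pose([*t,.15],o); manip.servo_line([*t,.018],vel=.12)
f0=manip.current_force()
for z in np.arange(.016,.006,-.001):
    manip.servo_line([*t,z],vel=.03); df=manip.current_force()-f0
    if df[2]>.8: break
print('z',z,df.round(2),'gap',manip.current_finger_gap())
effector.open_jaws(); print('gap',manip.current_finger_gap(),np.round(manip.current_force()-f0,2)); manip.sleep(.2)
manip.servo_line([*t,.16],vel=.15)
manip.move_pose([.54,.08,.34],tool(0,0)); manip.sleep(.3)
save('wrist','w8.png',(60,0,600,320),1.3); print(manip.current_clock())
```

```text
gap 0.03439088437626792
gap 0.03416359063600123
[-0.11  0.84 -0.52  1.58  0.51  0.87 -2.3 ]
z 0.009999999999999995 [-0.33  0.05  4.15] gap 0.03420119879675629
gap 0.09153881493634296 [-0.23 -0.05 -0.31]
55.4333
```

View pics/w8.png

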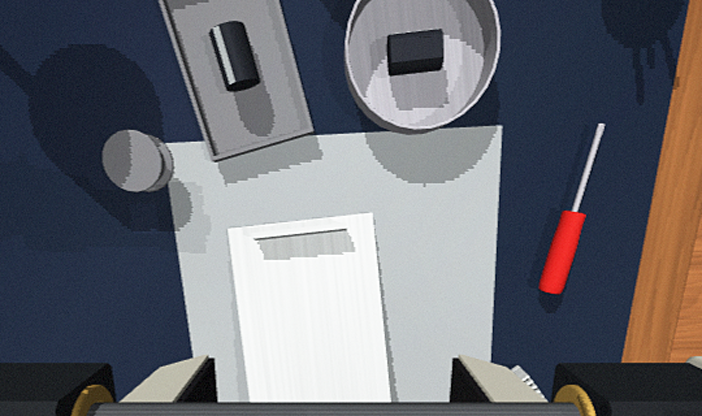

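Round can in the tray at (234,55), squashed can lying in the tin at (415,52). Handing in.

```bash
python3 -c "
from bench import manip
manip.hand_in(); print(manip.current_clock())"
```

```text
the job is handed in; nothing more can be done
the job is handed in; nothing more can be done
```

Both cans are tested and binned, and the job is handed in; the clock read 55.4 s at the last check before hand-in, against the 72 s limit.

- **First can (cradle_1):** released on the start line, it rolled to the stop, so it is round. I took it by its ends and laid it flat in the tray.
- **Second can (cradle_2), after the first was binned:** released on the start line, it stayed there within a few mm, so it is squashed. I set it down in the tin.

**Extra set-down:** before its test I put the round can briefly on the bare bench. This let me grip it by its ends, so that the opening fingers could not block its roll.

**Last checks:** the final picture showed the round can lying flat in the tray and the squashed can lying in the tin. I saw no bystander moved in the pictures I viewed, but I took no final picture of the cradle side of the bench. The blue look-alike was the closest pass there, with an estimated 9 mm clearance.

**One mismatch:** the second can touched the ramp about 2.5 mm sooner than calculated, probably because it shifted slightly in the grip. It still came to rest square on the start line.

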